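# Set the preload screw of a cell clamp

## Robot

A 6-joint arm with a two-finger parallel gripper is mounted at the origin on the work surface. World frame = base frame: x ahead of the robot, y to its left, z up, the work surface at z = 0. Lengths are in m, angles in rad, forces in N, time in s.
With the tool pointing down it reaches from about 0.425 to 0.95 m from the base axis. Payload 3.5 kg.
Tool frame: the origin (TCP) lies between the finger pads; the fingertips stand 17 mm ahead of it and the grasp point (between the pads) lies 2 mm behind it; z points along the fingers, x is the direction in which the jaws open and shut, and the axes are right-handed (so a half turn about z gives the same grasp; the last joint's range is limited). The gripper opens to 85 mm and grips with 20 to 120 N. Pads are 22 mm wide; open, the fingers measure 114 mm over their backs; the gripper's body (76 mm by 85 mm) begins 54 mm behind the grasp point. The pads swing forward as they close: fully open they stand 13 mm farther back than shut.
Start: joints at [-1.361, 0.286, 1.577, -0, 1.279, -0.15], TCP at [0.238, -0.632, 0.248] pointing down, gripper open.
Joint ranges: [-2.77, 2.77], [-0.9, 2.22], [0.21, 2.48], [-1.53, 4.67], [0.24, 2.81], [-2.84, 2.84]. Speed limits (rad/s): [2.79, 2.79, 3.14, 3.14, 3.14, 3.14].

## Interface

Orientations are given as [roll, pitch, yaw] about the fixed x, y, z axes, in that order (R = Rz(yaw) Ry(pitch) Rx(roll)).
In Python, from bench import robot, cams gives the robot as it stands.
- The arm moves only by the tool apply_moves, never from a script. Its argument "commands" is a list of rows, each an object with "jaw": the opening, from 0 (shut) to 1 (fully open); "slide": the shift along the tool's x, y, z in cm, a list of three; "rotation": the turn, a rotation vector about the tool's x, y, z in rad, a list of three. A call has 1 to 20 rows; each row shifts and turns the pose as measured when the row begins, along the tool's axes as they then stand; what a row does not reach is not made up. A row lasts 1/12 s, in which the tool goes at most 41.7 mm and 7.16 degrees, less where a joint would pass 70% of its speed; a pose out of reach is approached as far as the arm can. A call with a gripper value outside its range is refused whole. The fingers move at their own pace and stop on an object; the grip force is fixed at half the most. Time passes only in rows, so rows that do not move let the fingers close. It gives the time, the measured TCP pose, the force and the opening at its end, in the units of the state.
- robot.state(): the state, without advancing time (a new reading comes with each control period).
- cams.grab_frame(name): name is "scene" or "top"; returns a dict with "img" (420x560x3 uint8, red, green, blue), "fovy" (degrees; the focal length in pixels is half the picture's height over the tangent of half this angle, whatever the lens; pixels are square), "cx", "cy" (the principal point, pixels), "dist" ([k1, k2, p1, p2, k3] as OpenCV has them; the pictures are not rectified), "T" (4x4, takes a point from camera to world coordinates). Camera axes: x right, y down, z forward; pixel columns grow to the right and rows downward; lengths in m; the calibration is good to about 2 mm. A picture is of the moment at which its call begins. There is no depth.
- robot.sign_off(): hands the job in, once; it reports no verdict.
The state is a dict: "t": time; "q": joint angles; "qd": joint speeds; "joint_torque": joint torques, N m; "tool_pos": TCP position; "ee_rot": TCP orientation; "wrist_force": force on the tool from outside, world axes, zero at the start; "moment": the same for the moment, N m; "finger_gap": opening from 0.0 (shut) to 1.0 (fully open).
Only numpy, scipy, OpenCV 4.12 (cv2) and the standard library are available. Lean on these libraries where they do the work, as an engineer would, in place of code of your own. Each camera call takes 0.05 s, during which the arm holds its last target. There are 200 camera calls.

## Task

Screw the black thumbscrew of the cell clamp down clockwise until it bottoms firmly, without forcing it, then back it off a quarter of a turn and let go, so that the drag pointer it carried down stays behind to mark where it bottomed. Leave the other things on the bench where they are.

Things in the scene. Friction and masses are not known exactly. Their poses are not given: they have to be found in the camera images.
- screw_grip (a point): Grip point of the clamp's black thumbscrew: on its vertical axis, 151.5 mm above the table. An upright wing, 44 mm long (this frame's x), 10 mm thick (y), from 128 to 169.5 mm above the table, stands on a round flange of 22 mm radius, top at 127.5 mm; keep fingers above it. z up. Clockwise from above tightens (yaw falls). It stays where it is left and does not rise or sink noticeably.
- screw: The same thumbscrew as a whole; origin on its axis 119.5 mm above the table, axes as screw_grip. It turns with a steady drag of 0.06 N m and bottoms on a stiff hidden stop. Where cannot be seen or read and differs each time: 1.4 to 3.2 rad of tightening from the start. 0.3 to 1 N m on it is firmly bottomed, 2 N m forces it. It can be loosened 0.6 rad or more from the start.
- lug (a point): Outer end of the small lug that sticks out of the screw's flange along screw_grip's +x, 34 mm from the axis, 8 mm wide, top level with the flange: it tells one end of the wing from the other. Axes as screw_grip. A 6 mm pin under it, 30 mm from the axis, pushes the pointer along when the screw is tightened.
- pointer_tip (a point): Outer end of the drag pointer, a dark steel tab 5 mm wide lying on the dial under the flange; 42 mm from the screw's axis and 119.5 mm above the table. x points outward from the axis, z up. It turns about the same axis with very light drag (0.015 N m) and stays where the lug has pushed it.
- pointer: The same pointer as a whole, origin on the axis. While pushed, its x lies 0.18 rad clockwise of the lug's. When the screw is backed off it stays, so the back-off is the angle from pointer anticlockwise to lug less 0.18 rad. At the start it lies 0.05 to 1.1 rad ahead of touching the lug: that place means nothing.
- clamp: Grey cell clamp, bolted down: foot plate 150 x 110 mm, a column at its far (+x) end, and a bridge 142 x 80 mm whose top is 111 mm above the table, carrying a pale dial of 36 mm radius round the screw. Origin on the table straight below the screw's axis; x from the screw to the column.
- vial: Bystander: amber glass vial with black cap, 24 mm diameter, 46 mm tall; origin at the centre of its underside.
- dish: Bystander: shallow glass dish, 84 mm diameter, 16 mm tall; origin at the centre of its underside.
- spare_cell: Bystander: spare round steel-and-glass cell, 56 mm diameter, 26 mm tall; origin at the centre of its underside.
- screwdriver: Bystander: small screwdriver with grey handle, 170 mm long, lying; origin at the centre of its underside.
- beaker: Bystander: empty glass beaker, 72 mm diameter, 90 mm tall; origin at the centre of its underside.
- wash_bottle: Bystander: clear plastic bottle, 64 mm diameter, 160 mm tall; origin at the centre of its underside.
- jar: Bystander: amber jar with white cap, 60 mm diameter, 75 mm tall; origin at the centre of its underside.
Not all that is in view belongs to the job. What is meant by the clamp is not red, and is the larger of those in its own colour.

How it is judged:
On the way:
1. the screw is turned down until it bears firmly on its stop (more than 8 N there, about 0.18 N m beyond the drag) (contact force between screw and clamp above 8 N), for 0.15 s.
At the end, for the whole second after the job is handed in: After bottoming, the screw stands a quarter of a turn (90 degrees, plus or minus 20) back from where it left the drag pointer, at rest and released (x of pointer_tip in the frame of screw_grip between -0.0214 and 0.0069 m and y of pointer_tip in the frame of screw_grip below -0.03 m and angular speed of screw below 0.05 rad/s and contact force between the fingers and screw below 0.1 N); the robot touches nothing.
It fails at once if the screw is forced: more than 90 N on its stop (about 2 N m) (contact force between screw and clamp above 90 N).
It fails at once if a bystander is shifted by more than 30 mm (distance of any of vial, dish, spare_cell, screwdriver, beaker, wash_bottle, jar from where it was at the start of the episode above 0.03 m).
It also fails if it takes over 64 s, if anything falls off the work surface, if the arm or the gripper's body presses on something with over 40 N, if the wrist force passes 120 N, or if a joint passes its speed limit or range.

## Working session

There is one attempt and no reset: what is moved stays moved. The work goes in short steps, Python scripts to look and compute and a tool call to move; the robot and the scene stay as the last step left them, time stands still between calls to the robot, and variables do not carry over. Pictures are saved under pics/ and viewed, about 8 in all and at most 12, crops included, and the job is handed in when it is done.

Besides the shell and the picture viewer there is one more tool, called after "Emit:" by a JSON object that holds its "method" and its "body". apply_moves: Moves the arm, as the interface text tells. Its arguments: {"type":"object","properties":{"commands":{"type":"array"}},"required":["commands"]}

```bash
mkdir -p pics
cat > h.py <<'E'
import numpy as np,cv2
from bench import robot,cams
def K(f):
    h=f["img"].shape[0];fl=h/2/np.tan(np.radians(f["fovy"])/2)
    return np.array([[fl,0,f["cx"]],[0,fl,f["cy"]],[0,0,1.]])
def ray(f,uv,z):
    p=cv2.undistortPoints(np.array([[uv]],float),K(f),np.array(f["dist"],float))[0,0]
    T=np.array(f["T"]);d=T[:3,:3]@[p[0],p[1],1];o=T[:3,3]
    return o+d*(z-o[2])/d[2]
def proj(f,P):
    T=np.linalg.inv(np.array(f["T"]));r=cv2.Rodrigues(T[:3,:3])[0]
    return cv2.projectPoints(np.atleast_2d(P).astype(float),r,T[:3,3],K(f),np.array(f["dist"],float))[0][:,0]
def save(f,name,crop=None,s=1):
    im=f["img"][:,:,::-1]
    if crop: x0,y0,x1,y1=crop; im=im[y0:y1,x0:x1]
    cv2.imwrite("pics/"+name,cv2.resize(im,None,fx=s,fy=s,interpolation=cv2.INTER_CUBIC))
E
python3 - <<'E'
from h import *
import pickle
a=cams.grab_frame("scene");b=cams.grab_frame("top")
pickle.dump((a,b),open("f0.pkl","wb"))
save(a,"s0.png");save(b,"t0.png")
print(a["T"],b["T"],a["fovy"],b["fovy"],robot.state())
E
```

```text
[[-0.52279296  0.65828662 -0.54161449  1.05190545]
 [ 0.85239271  0.41164445 -0.32245236  0.32107218]
 [ 0.01068652 -0.63024406 -0.77632353  0.92263162]
 [ 0.          0.          0.          1.        ]] [[-0.01636824 -0.98096294  0.19350401  0.21073714]
 [-0.99963814  0.02018684  0.01777855 -0.01715258]
 [-0.02134634 -0.19314298 -0.98093839  1.47231213]
 [ 0.          0.          0.          1.        ]] 56.15079505088183 45.989657023834525 {'t': 0.1, 'q': array([-1.36099866e+00,  2.87125799e-01,  1.57807520e+00, -1.85299500e-05,
        1.27859336e+00, -1.49993615e-01]), 'qd': array([ 0.00044514, -0.00284312, -0.00196608, -0.00025066, -0.0013082 ,
       -0.00206242]), 'joint_torque': array([ 3.91939811e-04, -4.07302737e+01, -2.93698329e+01, -1.47316846e-04,
        3.43968291e-03,  3.50071012e-06]), 'tool_pos': array([ 0.23756003, -0.63120104,  0.24702882]), 'ee_rot': array([-3.14128118e+00,  2.17964013e-03, -1.21099935e+00]), 'wrist_force': array([ 0.34470585,  0.20468818, -0.50589549]), 'moment': array([-0.03247954, -0.02888806,  0.01030284]), 'finger_gap': 1.0003259921266219}
```

View pics/s0.png

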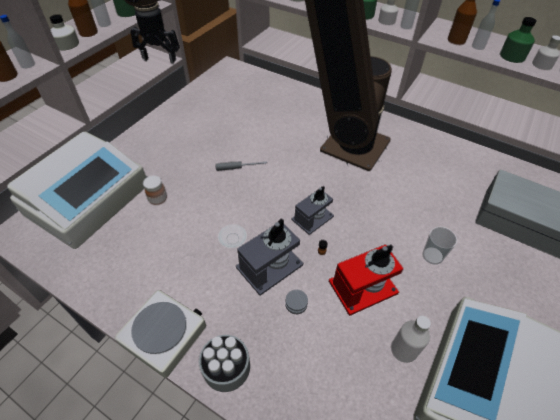

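View pics/t0.png

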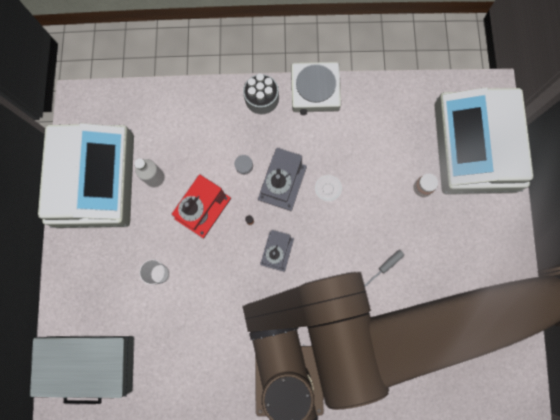

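Three clamps are in view: a red one, a large grey one at top (280,180) / scene (272,245), and a small grey one. The target is the large grey clamp, so I'll enlarge it in both views.

Run:
```python
from h import *
import pickle
a,b=pickle.load(open("f0.pkl","rb"))
A=cv2.resize(a["img"][210:300,225:315,::-1],(400,400),interpolation=cv2.INTER_CUBIC)
B=cv2.resize(b["img"][145:215,245:315,::-1],(400,400),interpolation=cv2.INTER_CUBIC)
cv2.imwrite("pics/c0.png",cv2.convertScaleAbs(np.hstack([A,B]),alpha=1.6,beta=15))
print(ray(b,(280,180),.12),ray(a,(277,240),.12))
```

```text
[0.55818449 0.01567544 0.12      ] [0.56680819 0.02625125 0.12      ]
```

View pics/c0.png

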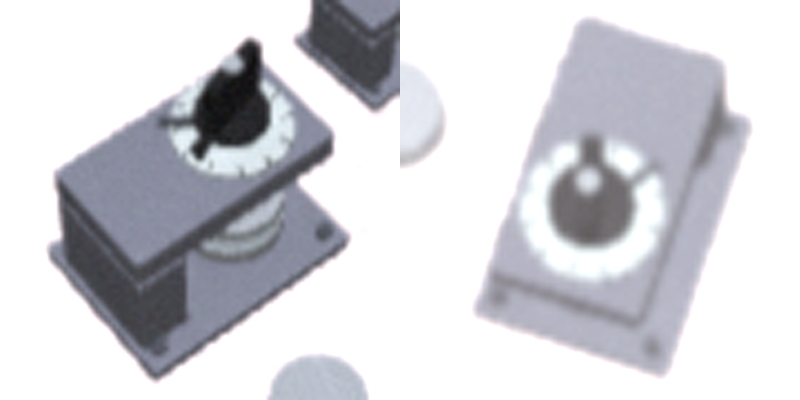

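```bash
cat >> h.py <<'E'
def totool(v):
    from scipy.spatial.transform import Rotation as R
    s=robot.state();return R.from_euler("xyz",s["ee_rot"]).inv().apply(v)
E
python3 - <<'E'
from h import *
import pickle
a,b=pickle.load(open("f0.pkl","rb"))
B=lambda u,v:(245+(u-400)*70/400-.4,145+v*70/400-.4)
A=lambda u,v:(225+u*90/400-.4,210+v*90/400-.4)
cb=ray(b,B(594,209),.112);ca=ray(a,A(235,128),.112)
print("centres",cb,ca)
c=(ca+cb)/2
for n,f,p,z,cc in [("lug top",b,B(591,140),.1275,cb),("lug sc",a,A(200,154),.1275,ca),("ptr top",b,B(658,165),.1195,cb),("ptr sc",a,A(163,122),.1195,ca)]:
    q=ray(f,p,z)-cc;print(n,np.hypot(*q[:2]),np.arctan2(q[1],q[0]))
g=np.array([*c[:2],.25])
print(totool(g-robot.state()["tool_pos"])*100)
E
```

```text
centres [0.55689691 0.0200308  0.112     ] [0.55713949 0.02173163 0.112     ]
lug top 0.031136724281857226 0.017696450704456808
lug sc 0.03463237944420821 -0.040465519381746216
ptr top 0.03780222268668914 -1.018665939821701
ptr sc 0.040681994118533155 -0.9833804240059142
[-49.7857445  -52.85911526  -0.17213943]
```

Emit:
{"method": "apply_moves", "body": {"commands": [{"jaw":1,"slide":[0,0,-2],"rotation":[0,0,0]},{"jaw":1,"slide":[-2.6,-2.8,0],"rotation":[0,0,0]},{"jaw":1,"slide":[-2.6,-2.8,0],"rotation":[0,0,0]},{"jaw":1,"slide":[-2.6,-2.8,0],"rotation":[0,0,0]},{"jaw":1,"slide":[-2.6,-2.8,0],"rotation":[0,0,0]},{"jaw":1,"slide":[-2.6,-2.8,0],"rotation":[0,0,0]},{"jaw":1,"slide":[-2.6,-2.8,0],"rotation":[0,0,0]},{"jaw":1,"slide":[-2.6,-2.8,0],"rotation":[0,0,0]},{"jaw":1,"slide":[-2.6,-2.8,0],"rotation":[0,0,0]},{"jaw":1,"slide":[-2.6,-2.8,0],"rotation":[0,0,0]},{"jaw":1,"slide":[-2.6,-2.8,0],"rotation":[0,0,0]},{"jaw":1,"slide":[-2.6,-2.8,0],"rotation":[0,0,0]},{"jaw":1,"slide":[-2.6,-2.8,0],"rotation":[0,0,0]},{"jaw":1,"slide":[-2.6,-2.8,0],"rotation":[0,0,0]},{"jaw":1,"slide":[-2.6,-2.8,0],"rotation":[0,0,0]},{"jaw":1,"slide":[-2.6,-2.8,0],"rotation":[0,0,0]},{"jaw":1,"slide":[-2.6,-2.8,0],"rotation":[0,0,0]},{"jaw":1,"slide":[-2.6,-2.8,0],"rotation":[0,0,0]}]}}

```text
t: 1.6
tool_pos: [0.5337, -0.027, 0.2609]
ee_rot: [3.139, 0.014, -1.226]
wrist_force: [-0.2, -1.2, 0.8]
finger_gap: 1.004
```

Emit:
{"method": "apply_moves", "body": {"commands": [{"jaw":1,"slide":[0,0,0],"rotation":[0,0,-0.12]},{"jaw":1,"slide":[0,0,0],"rotation":[0,0,-0.12]},{"jaw":1,"slide":[0,0,0],"rotation":[0,0,-0.12]},{"jaw":1,"slide":[0,0,0],"rotation":[0,0,-0.12]},{"jaw":1,"slide":[0,0,0],"rotation":[0,0,-0.12]},{"jaw":1,"slide":[0,0,0],"rotation":[0,0,-0.12]},{"jaw":1,"slide":[0,0,0],"rotation":[0,0,-0.12]},{"jaw":1,"slide":[0,0,0],"rotation":[0,0,-0.12]},{"jaw":1,"slide":[0,0,0],"rotation":[0,0,-0.12]},{"jaw":1,"slide":[0,0,0],"rotation":[0,0,-0.12]},{"jaw":1,"slide":[0,0,0],"rotation":[0,0,-0.12]},{"jaw":1,"slide":[0,0,0],"rotation":[0,0,-0.12]},{"jaw":1,"slide":[0,0,0],"rotation":[0,0,-0.12]},{"jaw":1,"slide":[0,0,0],"rotation":[0,0,-0.12]},{"jaw":1,"slide":[0,0,0],"rotation":[0,0,-0.12]},{"jaw":1,"slide":[0,0,0],"rotation":[0,0,-0.12]},{"jaw":1,"slide":[0,0,0],"rotation":[0,0,-0.12]},{"jaw":1,"slide":[0,0,0],"rotation":[0,0,-0.12]},{"jaw":1,"slide":[0,0,0],"rotation":[0,0,-0.12]},{"jaw":1,"slide":[0,0,0],"rotation":[0,0,-0.12]}]}}

```text
t: 3.27
tool_pos: [0.529, -0.0143, 0.2482]
ee_rot: [-3.108, -0.011, 1.275]
wrist_force: [-0.3, 0.4, 0.1]
finger_gap: 1.0
```

Run:
```python
from h import *
s=robot.state();print(s)
print(totool(np.array([.557,.0205,.1535])-s["tool_pos"])*100)
```

```text
{'t': 3.2667, 'q': array([-0.22489131, -0.02077207,  1.91761245,  0.01388357,  1.27791309,
       -1.5039505 ]), 'qd': array([ 3.88946546e-04,  2.88601015e-03,  1.17605766e-02, -1.03205562e-03,
       -1.04432119e-03, -1.48446676e+00]), 'joint_torque': array([ 3.36039393e-04, -2.80535191e+01, -2.88892293e+01,  2.73738219e-02,
        7.37845385e-02,  7.94152189e-01]), 'tool_pos': array([ 0.52896835, -0.01433338,  0.24816711]), 'ee_rot': array([-3.10759861, -0.0109062 ,  1.27464495]), 'wrist_force': array([-0.26769997,  0.43229525,  0.14953479]), 'moment': array([-0.04861892,  0.02451616,  0.0252245 ]), 'finger_gap': 1.000397496940761}
[4.04628614 1.98685921 9.44933632]
```

```bash
cat >> h.py <<'E'
def goto(p,yaw):
    from scipy.spatial.transform import Rotation as R
    s=robot.state();M=R.from_euler("xyz",s["ee_rot"])
    print("slide cm",np.round(M.inv().apply(np.array(p)-s["tool_pos"])*100,2),"rot",np.round((M.inv()*R.from_euler("xyz",[np.pi,0,yaw])).as_rotvec(),3))
E
python3 -c "
from h import *
goto([.557,.0205,.22],1.56)"
```

```text
slide cm [4.12 1.76 2.8 ] rot [-0.032 -0.016 -0.285]
```

Emit:
{"method": "apply_moves", "body": {"commands": [{"jaw":1,"slide":[1.5,0.6,0.5],"rotation":[-0.011,-0.005,-0.1]},{"jaw":1,"slide":[1.5,0.6,0.5],"rotation":[-0.011,-0.005,-0.1]},{"jaw":1,"slide":[1.2,0.6,0.5],"rotation":[-0.01,-0.005,-0.08]},{"jaw":1,"slide":[0,0,0.5],"rotation":[0,0,0]},{"jaw":1,"slide":[0,0,0],"rotation":[0,0,0]}]}}

```text
t: 3.68
tool_pos: [0.5538, 0.0242, 0.225]
ee_rot: [-3.139, -0.0, 1.569]
wrist_force: [-0.1, -0.3, -0.6]
finger_gap: 1.0
```

Run:
```python
from h import *
s=robot.state();print(s["tool_pos"],s["ee_rot"],s["q"])
goto([.557,.0205,.1535],1.56)
a=cams.grab_frame("scene")
u,v=proj(a,[.557,.0205,.15])[0];x,y=int(u),int(v)
save(a,"s1.png",(x-60,y-60,x+60,y+60),5)
```

```text
[0.55381215 0.02420201 0.22498836] [-3.13873228e+00 -3.91330589e-05  1.56940781e+00] [-1.39214436e-01  4.32985661e-02  1.89629463e+00 -3.79343381e-04
  1.20483810e+00 -1.70848605e+00]
slide cm [-0.37  0.34  7.15] rot [-0.003 -0.     0.009]
```

View pics/s1.png

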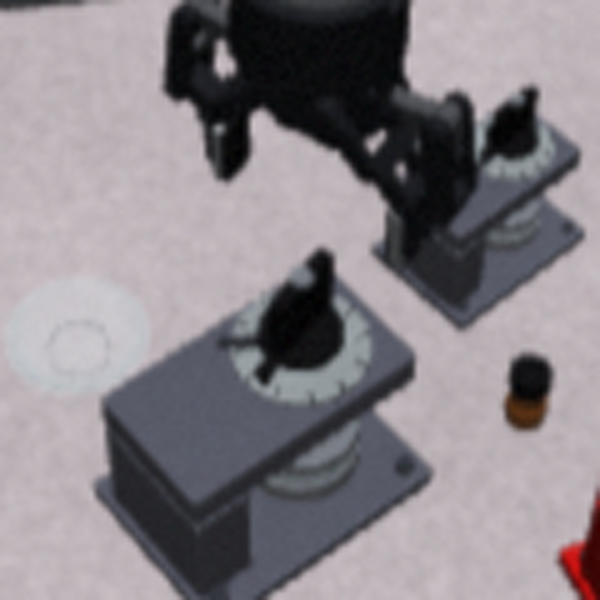

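The crop shows the open fingers straddling the wing along y, with the lug at (265,372) and the pointer tip at (222,341). Next I descend and grip.

Emit:
{"method": "apply_moves", "body": {"commands": [{"jaw":1,"slide":[-0.37,0.34,1],"rotation":[0,0,0]},{"jaw":1,"slide":[0,0,1.8],"rotation":[0,0,0]},{"jaw":1,"slide":[0,0,1.8],"rotation":[0,0,0]},{"jaw":1,"slide":[0,0,1.5],"rotation":[0,0,0]},{"jaw":1,"slide":[0,0,1],"rotation":[0,0,0]},{"jaw":1,"slide":[0,0,0],"rotation":[0,0,0]},{"jaw":1,"slide":[0,0,0],"rotation":[0,0,0]}]}}

```text
t: 4.32
tool_pos: [0.5577, 0.0147, 0.151]
ee_rot: [-3.141, 0.002, 1.557]
wrist_force: [-0.4, 0.4, -0.2]
finger_gap: 1.004
```

Run:
```python
from h import *
goto([.557,.0205,.152],1.56); print(robot.state()["moment"],robot.state()["wrist_force"])
```

```text
slide cm [ 0.58 -0.08 -0.1 ] rot [-0.     0.002 -0.003]
[-0.01305556 -0.0393426  -0.02052475] [-0.42054494  0.39694665 -0.15528249]
```

Emit:
{"method": "apply_moves", "body": {"commands": [{"jaw":1,"slide":[0.58,-0.08,-0.1],"rotation":[0,0,0]},{"jaw":1,"slide":[0,0,0],"rotation":[0,0,0]},{"jaw":0.5,"slide":[0,0,0],"rotation":[0,0,0]},{"jaw":0.4,"slide":[0,0,0],"rotation":[0,0,0]},{"jaw":0.3,"slide":[0,0,0],"rotation":[0,0,0]},{"jaw":0.3,"slide":[0,0,0],"rotation":[0,0,0]},{"jaw":0.3,"slide":[0,0,0],"rotation":[0,0,0]},{"jaw":0.3,"slide":[0,0,0],"rotation":[0,0,0]}]}}

```text
t: 4.98
tool_pos: [0.5596, 0.0204, 0.1571]
ee_rot: [3.133, 0.003, 1.555]
wrist_force: [1.0, -0.4, 0.1]
finger_gap: 0.298
```

Run:
```python
from h import *
goto([.557,.0205,.152],1.56); print(robot.state()["moment"],robot.state()["wrist_force"])
```

```text
slide cm [ 0.01 -0.26  0.5 ] rot [ 0.008  0.003 -0.004]
[-0.03213512 -0.03258187 -0.02869726] [ 0.95099164 -0.44242253  0.11393122]
```

Emit:
{"method": "apply_moves", "body": {"commands": [{"jaw":0.3,"slide":[0,-0.26,0.5],"rotation":[0.008,0.003,0]},{"jaw":0.2,"slide":[0,0,0],"rotation":[0,0,0]},{"jaw":0.1,"slide":[0,0,0],"rotation":[0,0,0]},{"jaw":0,"slide":[0,0,0],"rotation":[0,0,0]},{"jaw":0,"slide":[0,0,0],"rotation":[0,0,0]},{"jaw":0,"slide":[0,0,0],"rotation":[0,0,0]}]}}

```text
t: 5.48
tool_pos: [0.5575, 0.0183, 0.1524]
ee_rot: [3.141, 0.004, 1.556]
wrist_force: [-0.1, -0.5, 1.2]
finger_gap: 0.108
```

Run:
```python
from h import *
goto([.557,.0205,.152],1.56); print(robot.state()["moment"],robot.state()["wrist_force"])
```

```text
slide cm [ 0.22 -0.05  0.04] rot [ 0.001  0.004 -0.004]
[0.03353205 0.04995283 0.05923777] [-0.06906185 -0.49454433  1.2231388 ]
```

Emit:
{"method": "apply_moves", "body": {"commands": [{"jaw":0,"slide":[0,0,0],"rotation":[0,0,0.06]},{"jaw":0,"slide":[0,0,0],"rotation":[0,0,0.06]},{"jaw":0,"slide":[0,0,0],"rotation":[0,0,0.06]},{"jaw":0,"slide":[0,0,0],"rotation":[0,0,0.06]},{"jaw":0,"slide":[0,0,0],"rotation":[0,0,0.06]},{"jaw":0,"slide":[0,0,0],"rotation":[0,0,0.06]},{"jaw":0,"slide":[0,0,0],"rotation":[0,0,0.06]},{"jaw":0,"slide":[0,0,0],"rotation":[0,0,0.06]},{"jaw":0,"slide":[0,0,0],"rotation":[0,0,0.06]},{"jaw":0,"slide":[0,0,0],"rotation":[0,0,0.06]}]}}

```text
t: 6.32
tool_pos: [0.5574, 0.0178, 0.1524]
ee_rot: [3.138, 0.005, 0.931]
wrist_force: [-0.5, -1.1, 0.4]
finger_gap: 0.112
```

Run:
```python
from h import *
s=robot.state();goto([.5575,.0183,.152],s["ee_rot"][2]); print(s["moment"],s["wrist_force"],s["ee_rot"],s["joint_torque"][5])
```

```text
slide cm [ 0.05 -0.02  0.04] rot [0.004 0.005 0.   ]
[0.0659819  0.03121097 0.06118364] [-0.54876073 -1.10334137  0.4274135 ] [3.13750068 0.004764   0.93121401] -0.3310553915798664
```

Emit:
{"method": "apply_moves", "body": {"commands": [{"jaw":0,"slide":[0,0,0],"rotation":[0,0,0.06]},{"jaw":0,"slide":[0,0,0],"rotation":[0,0,0.06]},{"jaw":0,"slide":[0,0,0],"rotation":[0,0,0.06]},{"jaw":0,"slide":[0,0,0],"rotation":[0,0,0.06]},{"jaw":0,"slide":[0,0,0],"rotation":[0,0,0.06]},{"jaw":0,"slide":[0,0,0],"rotation":[0,0,0.06]},{"jaw":0,"slide":[0,0,0],"rotation":[0,0,0.06]},{"jaw":0,"slide":[0,0,0],"rotation":[0,0,0.06]},{"jaw":0,"slide":[0,0,0],"rotation":[0,0,0.06]},{"jaw":0,"slide":[0,0,0],"rotation":[0,0,0.03]},{"jaw":0,"slide":[0,0,0],"rotation":[0,0,0.03]},{"jaw":0,"slide":[0,0,0],"rotation":[0,0,0.03]}]}}

```text
t: 7.32
tool_pos: [0.5569, 0.0174, 0.1524]
ee_rot: [3.133, 0.003, 0.272]
wrist_force: [0.8, -2.1, 1.8]
finger_gap: 0.109
```

```bash
cat > st.py <<'E'
from h import *
s=robot.state();goto([.5575,.018,.152],s["ee_rot"][2]); print(s["t"],s["moment"],s["wrist_force"],s["ee_rot"],s["joint_torque"][5],s["q"][5],s["qd"][5])
E
python3 st.py
```

```text
slide cm [ 0.08 -0.04  0.04] rot [0.008 0.003 0.   ]
7.3167 [ 0.09450087 -0.01560257  0.0840049 ] [ 0.75578996 -2.08970482  1.83096973] [3.13341129e+00 2.84496409e-03 2.72319560e-01] -0.11181777343153954 -0.4147629470266202 0.3712599345927077
```

Emit:
{"method": "apply_moves", "body": {"commands": [{"jaw":0,"slide":[0.05,-0.03,0],"rotation":[0.006,0.002,0.03]},{"jaw":0,"slide":[0,0,0],"rotation":[0,0,0.03]},{"jaw":0,"slide":[0,0,0],"rotation":[0,0,0.03]},{"jaw":0,"slide":[0,0,0],"rotation":[0,0,0.03]},{"jaw":0,"slide":[0,0,0],"rotation":[0,0,0.03]},{"jaw":0,"slide":[0,0,0],"rotation":[0,0,0.03]}]}}

```text
t: 7.82
tool_pos: [0.5567, 0.0173, 0.1524]
ee_rot: [3.137, 0.002, 0.087]
wrist_force: [-0.6, -0.2, 0.9]
finger_gap: 0.104
```

```bash
python3 st.py
```

```text
slide cm [ 0.09 -0.07  0.04] rot [0.005 0.002 0.   ]
7.8167 [ 0.03968117 -0.01045131  0.10687567] [-0.57391506 -0.24909886  0.93633998] [3.13666242e+00 1.93962114e-03 8.66311837e-02] -0.11578961508348584 -0.2326786924559314 0.37142003034459253
```

Emit:
{"method": "apply_moves", "body": {"commands": [{"jaw":0,"slide":[0,0,0],"rotation":[0,0,0.03]},{"jaw":0,"slide":[0,0,0],"rotation":[0,0,0.03]},{"jaw":0,"slide":[0,0,0],"rotation":[0,0,0.03]},{"jaw":0,"slide":[0,0,0],"rotation":[0,0,0.03]},{"jaw":0,"slide":[0,0,0],"rotation":[0,0,0.03]},{"jaw":0,"slide":[0,0,0],"rotation":[0,0,0.03]}]}}

```text
t: 8.32
tool_pos: [0.5565, 0.0173, 0.1524]
ee_rot: [3.135, 0.001, -0.099]
wrist_force: [-1.8, -0.7, 0.3]
finger_gap: 0.107
```

```bash
python3 st.py
```

```text
slide cm [ 0.09 -0.08  0.04] rot [0.007 0.001 0.   ]
8.3167 [ 0.08727416 -0.03918195  0.09149592] [-1.82226652 -0.69304019  0.29718484] [ 3.13472224e+00  7.53318401e-04 -9.93329163e-02] -0.11599840130656958 -0.045093054723726864 0.3698516391439765
```

Emit:
{"method": "apply_moves", "body": {"commands": [{"jaw":0,"slide":[0,0,0],"rotation":[0,0,0.03]},{"jaw":0,"slide":[0,0,0],"rotation":[0,0,0.03]},{"jaw":0,"slide":[0,0,0],"rotation":[0,0,0.03]},{"jaw":0,"slide":[0,0,0],"rotation":[0,0,0.03]},{"jaw":0,"slide":[0,0,0],"rotation":[0,0,0.03]},{"jaw":0,"slide":[0,0,0],"rotation":[0,0,0.03]}]}}

```text
t: 8.82
tool_pos: [0.5563, 0.0173, 0.1524]
ee_rot: [3.133, -0.001, -0.286]
wrist_force: [-1.8, 0.1, 0.7]
finger_gap: 0.11
```

```bash
python3 st.py
```

```text
slide cm [ 0.09 -0.1   0.04] rot [ 0.008 -0.001 -0.   ]
8.8167 [ 0.0784439  -0.02319592  0.11032267] [-1.79663096  0.12842813  0.74906796] [ 3.13346007e+00 -8.32103546e-04 -2.85708665e-01] -0.11616917559877038 0.14254210972820858 0.3725179366896131
```

Emit:
{"method": "apply_moves", "body": {"commands": [{"jaw":0,"slide":[0.05,-0.05,0],"rotation":[0.006,0,0.03]},{"jaw":0,"slide":[0,0,0],"rotation":[0,0,0.03]},{"jaw":0,"slide":[0,0,0],"rotation":[0,0,0.03]},{"jaw":0,"slide":[0,0,0],"rotation":[0,0,0.03]},{"jaw":0,"slide":[0,0,0],"rotation":[0,0,0.03]},{"jaw":0,"slide":[0,0,0],"rotation":[0,0,0.03]}]}}

```text
t: 9.32
tool_pos: [0.5562, 0.0173, 0.1524]
ee_rot: [3.136, -0.001, -0.471]
wrist_force: [0.7, -0.4, 1.3]
finger_gap: 0.106
```

```bash
python3 st.py
```

```text
slide cm [ 0.09 -0.12  0.04] rot [ 0.005 -0.001 -0.   ]
9.3167 [-0.00423513 -0.02587547  0.08525034] [ 0.70397469 -0.43553332  1.28402938] [ 3.13630941e+00 -7.78986574e-04 -4.70969930e-01] -0.1162271574139595 0.3248959240874329 0.3706854671898422
```

Emit:
{"method": "apply_moves", "body": {"commands": [{"jaw":0,"slide":[0,0,0],"rotation":[0,0,0.03]},{"jaw":0,"slide":[0,0,0],"rotation":[0,0,0.03]},{"jaw":0,"slide":[0,0,0],"rotation":[0,0,0.03]},{"jaw":0,"slide":[0,0,0],"rotation":[0,0,0.03]},{"jaw":0,"slide":[0,0,0],"rotation":[0,0,0.03]},{"jaw":0,"slide":[0,0,0],"rotation":[0,0,0.03]}]}}

```text
t: 9.82
tool_pos: [0.556, 0.0175, 0.1524]
ee_rot: [3.135, -0.003, -0.657]
wrist_force: [-0.6, -0.5, 1.9]
finger_gap: 0.11
```

```bash
python3 st.py
```

```text
slide cm [ 0.09 -0.13  0.04] rot [ 0.006 -0.003 -0.   ]
9.8167 [0.03733979 0.02674211 0.07946844] [-0.58951394 -0.50587388  1.90387997] [ 3.13528405e+00 -2.79029441e-03 -6.56780892e-01] -0.11636653449386358 0.5125189366694077 0.36981068489074126
```

Emit:
{"method": "apply_moves", "body": {"commands": [{"jaw":0,"slide":[0,0,0],"rotation":[0,0,0.03]},{"jaw":0,"slide":[0,0,0],"rotation":[0,0,0.03]},{"jaw":0,"slide":[0,0,0],"rotation":[0,0,0.03]},{"jaw":0,"slide":[0,0,0],"rotation":[0,0,0.03]},{"jaw":0,"slide":[0,0,0],"rotation":[0,0,0.03]},{"jaw":0,"slide":[0,0,0],"rotation":[0,0,0.03]}]}}

```text
t: 10.32
tool_pos: [0.5558, 0.0176, 0.1524]
ee_rot: [3.134, -0.006, -0.836]
wrist_force: [0.3, 0.8, 1.2]
finger_gap: 0.107
```

```bash
python3 st.py
```

```text
slide cm [ 0.08 -0.15  0.04] rot [ 0.008 -0.006 -0.   ]
10.3167 [-0.07371603 -0.06948571  0.83406533] [0.3085037  0.7667018  1.17370608] [ 3.13385932 -0.00641793 -0.83644375] 0.6409525126218796 0.6955252940125243 0.3401853193865364
```

Emit:
{"method": "apply_moves", "body": {"commands": [{"jaw":0,"slide":[0,0,0],"rotation":[0,0,0]}]}}

```text
t: 10.4
tool_pos: [0.5558, 0.0177, 0.1524]
ee_rot: [3.133, -0.008, -0.833]
wrist_force: [0.2, 0.1, 0.2]
finger_gap: 0.109
```

```bash
python3 st.py
```

```text
slide cm [ 0.09 -0.15  0.04] rot [ 0.008 -0.008 -0.   ]
10.4 [-0.07631031 -0.07558504  0.6281843 ] [0.1886985  0.05182624 0.16805024] [ 3.13311925 -0.0075257  -0.83327543] 0.7703816704452038 0.6936862506132189 -0.037987532093314846
```

Emit:
{"method": "apply_moves", "body": {"commands": [{"jaw":0,"slide":[0,0,0],"rotation":[0,0,0.003]},{"jaw":0,"slide":[0,0,0],"rotation":[0,0,0.003]}]}}

```text
t: 10.57
tool_pos: [0.5558, 0.0177, 0.1524]
ee_rot: [3.132, -0.009, -0.834]
wrist_force: [-1.2, -0.0, -0.3]
finger_gap: 0.106
```

```bash
python3 st.py
```

```text
slide cm [ 0.09 -0.15  0.04] rot [ 0.01  -0.009 -0.   ]
10.5667 [-0.07599287 -0.06107876  0.65646828] [-1.24719208 -0.01023899 -0.30890039] [ 3.13203382 -0.00895398 -0.83384263] 0.6770768947899342 0.6960398227514611 0.01602584241812814
```

Emit:
{"method": "apply_moves", "body": {"commands": [{"jaw":0,"slide":[0,0,0],"rotation":[0,0,0.003]},{"jaw":0,"slide":[0,0,0],"rotation":[0,0,0.003]},{"jaw":0,"slide":[0,0,0],"rotation":[0,0,-0.05]},{"jaw":0,"slide":[0,0,0],"rotation":[0,0,-0.1]},{"jaw":0,"slide":[0,0,0],"rotation":[0,0,-0.1]},{"jaw":0,"slide":[0,0,0],"rotation":[0,0,-0.1]},{"jaw":0,"slide":[0,0,0],"rotation":[0,0,-0.1]},{"jaw":0,"slide":[0,0,0],"rotation":[0,0,-0.1]},{"jaw":0,"slide":[0,0,0],"rotation":[0,0,-0.1]},{"jaw":0,"slide":[0,0,0],"rotation":[0,0,-0.1]},{"jaw":0,"slide":[0,0,0],"rotation":[0,0,-0.1]},{"jaw":0,"slide":[0,0,0],"rotation":[0,0,-0.1]},{"jaw":0,"slide":[0,0,0],"rotation":[0,0,-0.1]},{"jaw":0,"slide":[0,0,0],"rotation":[0,0,-0.1]},{"jaw":0,"slide":[0,0,0],"rotation":[0,0,-0.1]},{"jaw":0,"slide":[0,0,0],"rotation":[0,0,-0.1]},{"jaw":0,"slide":[0,0,0],"rotation":[0,0,-0.1]},{"jaw":0,"slide":[0,0,0],"rotation":[0,0,-0.05]},{"jaw":0,"slide":[0,0,0],"rotation":[0,0,0]},{"jaw":0,"slide":[0,0,0],"rotation":[0,0,0]}]}}

```text
t: 12.23
tool_pos: [0.5572, 0.0173, 0.1524]
ee_rot: [-3.137, -0.006, 0.671]
wrist_force: [-0.3, -0.4, 1.6]
finger_gap: 0.108
```

```bash
python3 st.py
```

```text
slide cm [ 0.07 -0.03  0.04] rot [-0.005 -0.006  0.   ]
12.2333 [-0.19760673  0.05570635  0.09694415] [-0.33287008 -0.39665154  1.60564725] [-3.13702691 -0.00559976  0.67101917] 0.016572316526435316 -0.829009294036629 0.011423885777322978
```

Emit:
{"method": "apply_moves", "body": {"commands": [{"jaw":0,"slide":[0,0,0],"rotation":[0,0,-0.05]},{"jaw":0,"slide":[0,0,0],"rotation":[0,0,-0.05]},{"jaw":0,"slide":[0,0,0],"rotation":[0,0,0]},{"jaw":0,"slide":[0,0,0],"rotation":[0,0,0]},{"jaw":0.4,"slide":[0,0,0],"rotation":[0,0,0]},{"jaw":0.7,"slide":[0,0,0],"rotation":[0,0,0]},{"jaw":0.7,"slide":[0,0,0],"rotation":[0,0,0]},{"jaw":0.7,"slide":[0,0,0],"rotation":[0,0,0]},{"jaw":0.7,"slide":[0,0,0],"rotation":[0,0,0]}]}}

```text
t: 12.98
tool_pos: [0.5567, 0.0177, 0.1515]
ee_rot: [-3.134, -0.007, 0.756]
wrist_force: [-0.8, 0.0, 0.0]
finger_gap: 0.698
```

Released. I'll raise the tool and back away toward the base's right side, so it's clear of the top view.

Emit:
{"method": "apply_moves", "body": {"commands": [{"jaw":0.7,"slide":[0,0,-1.5],"rotation":[0,0,0]},{"jaw":0.7,"slide":[0,0,-2.5],"rotation":[0,0,0]},{"jaw":0.7,"slide":[0,0,-3],"rotation":[0,0,0]},{"jaw":0.7,"slide":[0,0,-3],"rotation":[0,0,0]},{"jaw":0.7,"slide":[0,0,-2],"rotation":[0,0,0]},{"jaw":0.7,"slide":[-2.7,-2.7,0],"rotation":[0,0,0]},{"jaw":0.7,"slide":[-2.7,-2.7,0],"rotation":[0,0,0]},{"jaw":0.7,"slide":[-2.7,-2.7,0],"rotation":[0,0,0]},{"jaw":0.7,"slide":[0,0,0],"rotation":[0,0,0]}]}}

```text
t: 13.73
tool_pos: [0.4378, 0.0204, 0.2739]
ee_rot: [-3.127, -0.003, 0.752]
wrist_force: [0.2, -0.6, -0.5]
finger_gap: 0.701
```

```bash
python3 st.py
python3 - <<'E'
from h import *
a=cams.grab_frame("scene");b=cams.grab_frame("top")
A=cv2.resize(a["img"][210:300,225:315,::-1],(400,400),interpolation=cv2.INTER_CUBIC)
B=cv2.resize(b["img"][145:215,245:315,::-1],(400,400),interpolation=cv2.INTER_CUBIC)
cv2.imwrite("pics/c2.png",cv2.convertScaleAbs(np.hstack([A,B]),alpha=1.6,beta=15))
E
```

```text
slide cm [ 8.54  8.54 12.08] rot [-0.015 -0.003  0.   ]
13.7333 [ 0.02539815 -0.02577119 -0.00890821] [ 0.22523228 -0.60166794 -0.52435944] [-3.12657603e+00 -2.70425699e-03  7.52154120e-01] -0.04770803963765502 -0.9465866040560662 0.011088067990052228
```

View pics/c2.png

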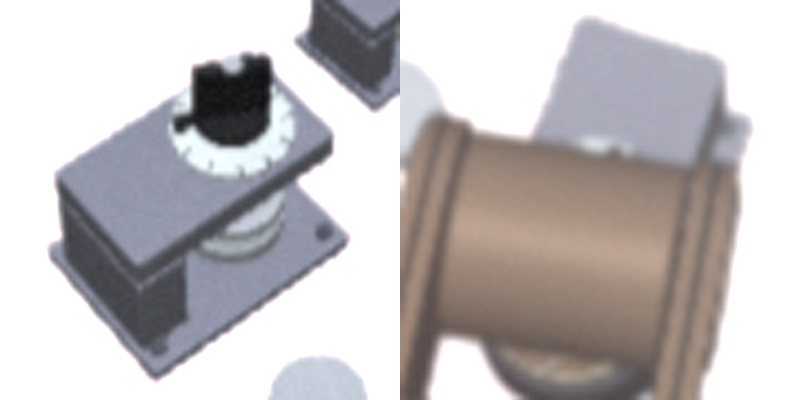

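The scene crop puts the lug at (180,122). The wing hides the pointer, so I'll move the arm aside for the top camera.

Emit:
{"method": "apply_moves", "body": {"commands": [{"jaw":0.7,"slide":[-2.4,3.1,0],"rotation":[0,0,0]},{"jaw":0.7,"slide":[-2.4,3.1,0],"rotation":[0,0,0]},{"jaw":0.7,"slide":[-2.4,3.1,0],"rotation":[0,0,0]},{"jaw":0.7,"slide":[-2.4,3.1,0],"rotation":[0,0,0]},{"jaw":0.7,"slide":[-2.4,3.1,0],"rotation":[0,0,0]},{"jaw":0.7,"slide":[-2.4,3.1,0],"rotation":[0,0,0]},{"jaw":0.7,"slide":[-2.4,3.1,0],"rotation":[0,0,0]},{"jaw":0.7,"slide":[-2.4,3.1,0],"rotation":[0,0,0]},{"jaw":0.7,"slide":[-2.4,3.1,0],"rotation":[0,0,0]},{"jaw":0.7,"slide":[0,0,0],"rotation":[0,0,0]}]}}

```text
t: 14.67
tool_pos: [0.4888, -0.3503, 0.2731]
ee_rot: [3.14, -0.013, 0.759]
wrist_force: [-0.7, -0.1, -0.6]
finger_gap: 0.698
```

Run:
```python
from h import *
b=cams.grab_frame("top")
A=cv2.resize(b["img"][:,:,::-1],(533,400))[:,50:450]
B=cv2.resize(b["img"][145:215,245:315,::-1],(400,400),interpolation=cv2.INTER_CUBIC)
cv2.imwrite("pics/c3.png",cv2.convertScaleAbs(np.hstack([A,B]),alpha=1.6,beta=15))
```

```text
(no output)
```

View pics/c3.png

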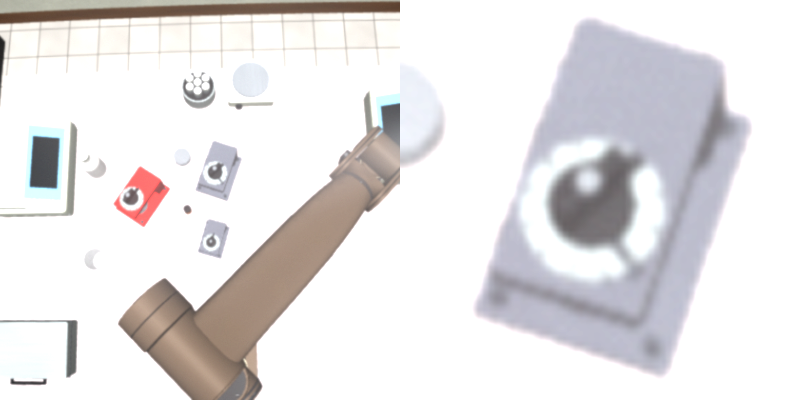

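Bystanders look unmoved. The lug end is near (630,158) and the pointer tip near (638,272). I'll compute the back-off angle from these.

Run:
```python
from h import *
b=cams.grab_frame("top")
B=lambda u,v:(245+(u-400)*70/400-.4,145+v*70/400-.4)
c=ray(b,B(594,209),.112)
for C in (c[:2],np.array([.557,.018])):
    l=ray(b,B(630,158),.1275)[:2]-C;p=ray(b,B(638,272),.1195)[:2]-C
    al,ap=np.arctan2(l[1],l[0]),np.arctan2(p[1],p[0]);print(al,ap,np.hypot(*l),np.hypot(*p),"backoff deg",np.degrees(al-ap-.18))
for d in (70,90,110): print(d,.042*np.cos(np.radians(-d)-.18))
```

```text
-0.7101896975399328 -2.5841543918562095 0.028391652257484756 0.04034769867697117 backoff deg 97.0570276284913
-0.6556810262663908 -2.629292938940596 0.027029594289092056 0.039400993333803515 backoff deg 102.76639268061912
70 0.007066986854203614
90 -0.007519242083884612
110 -0.02119853945446207
```

```bash
python3 -c "
from h import *
print(np.abs(robot.state()['qd']).max());print(robot.sign_off())"
```

```text
0.051121556256630556
the job is handed in; nothing more can be done
None
```

I gripped the black thumbscrew of the larger grey clamp and turned it about 2.39 rad clockwise until it bottomed. I then backed it off about a quarter turn, let go and moved the arm clear. The job is handed in, at about 15 s of the 64 s allowed.

- **Bottoming:** the wrist moment rose from about 0.1 to a highest reading of 0.83 N m. It then read about 0.65 N m through roughly 0.25 s of holding, well under the 2 N m that forces the screw.
- **Back-off:** the tool angles give about 91°. The last top picture gives 97° using the dial centre measured in the picture, or 103° using the gripped axis position. These disagree somewhat because the lug end was blurred in the picture, but all are within 70–110°.
- **Release and bystanders:** the fingers opened and the tool was well clear of the clamp at hand-in. The bystanders visible in the last crop looked unmoved by eye. The dish, screwdriver and jar were too faint, behind the arm or outside it, so I did not check those.

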